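Tug the chisel chest, free its bolt if caught, hold the lid open

TASK

Leave the chest's sliding bolt as it is at first and tug gently upwards on the steel bar of the chest's lid, to learn whether the bolt has caught it. If it is caught, slide the bolt clear, and then raise the lid by its bar; if it comes up freely, just go on raising it. Finish still holding the lid steadily about half way up (about 45 degrees) so that I can reach the chisels, and leave the other things on the bench where they are.

Things in the scene. Friction and masses are not known exactly. Their poses are not given: they have to be found in the camera images.
- chest_top (a point): Plywood tool chest fixed to the bench, 160 mm deep (its x), 300 wide (y), 100 high without its lid; this point is the centre of its open top, just under the lid. Its x axis points from the front, where bar and bolt are, to the back; y to the left seen from the front; z up. It may be turned a little about the vertical. The lid's hinge line runs along y, 80 mm behind this point (+x) at its height.
- lid_bar (a point): Middle of the round steel bar that lifts the lid: 12 mm thick, 100 mm long along the chest's y, 50 mm in front of the lid's front edge, 106 mm above the bench when shut, 70 mm left (+y) of the chest's middle. The 44 mm gap behind it is open from above: pinch it across, fingers some 50 mm open. It can turn between the fingers as the lid swings. Axes: the lid's (the chest's when shut).
- lid (a joint): Angle of the lid (160 x 300 x 12 mm, 0.4 to 0.7 kg, 2 to 4 N at the bar; falls shut) in rad: 0 shut, 0.785 half way up, 1.57 upright; the bar is 210 mm from the hinge line. Caught, it has some 0.04 rad of play (8 mm at the bar; up to 0.14 when barely caught), then stops hard; free, it goes on rising. A hidden keeper decides: not to be seen from outside. Over 60 N bends the bolt.
- bolt_post (a point): Middle of the grip of the bolt's upright round steel post: 14 mm thick, this point 112 mm above the bench, the post's end 21 mm higher, bare for 20 mm below. It stands 45 mm in front of the chest's front face, 55 to 61 mm right (-y) of the chest's middle as found; pinch it from above or push it. It slides along the chest's y: to the right (-y, away from the bar) releases.
- bolt (a joint): How far the bolt is slid to the right (chest's -y), in m: found at 0 to 0.006 (which does not tell whether the lid is caught), stop at 0.034; from 0.024 on it is always clear of the lid. It takes 2 to 3 N, more while the lid is pulled up against it, and stays where it is left.
- mallet_center (a point): Wooden mallet lying on the bench, a bystander; the centre of its 62 x 110 x 62 mm head. The 26 mm thick handle runs 230 mm from it along the mallet's -x.
- jar_center (a point): Screw-top glass jar, a bystander, 72 mm across, 85 mm high; this is its centre.
- offcut_center (a point): Wooden offcut, a bystander, 160 x 55 x 30 mm; this is its centre.

How it is judged:
By the outcome, as a careful person would: the job done as asked, in the order asked, and still so for the second after the job is handed in, while the arm keeps its last pose, push and grip.
It also fails if it takes over 61 s, if anything falls off the work surface, if the arm or the gripper's body presses on something with over 40 N, if the wrist force passes 120 N, or if a joint passes its speed limit or range.

ROBOT

A 7-joint arm with a two-finger parallel gripper is mounted at the origin on the work surface. World frame = base frame: x ahead of the robot, y to its left, z up, the work surface at z = 0. Lengths are in m, angles in rad, forces in N, time in s.
With the tool pointing down it reaches from about 0.425 to 0.925 m from the base axis. Payload 6.8 kg.
Tool frame: the origin (TCP) lies between the finger pads; the fingertips stand 25 mm ahead of it and the grasp point (between the pads) lies 6 mm ahead of it; z points along the fingers, y is the direction in which the jaws open and shut (so a half turn about z gives the same grasp; the last joint's range is limited). The gripper opens to 85 mm and grips with 20 to 120 N. Pads are 22 mm wide; open, the fingers measure 114 mm over their backs; the gripper's body (76 mm by 85 mm) begins 54 mm behind the grasp point. The pads swing forward as they close: fully open they stand 13 mm farther back than shut.
Start: joints at [1.012, 0.477, 0.022, 1.555, -0.011, 1.109, -0.083], TCP at [0.294, -0.608, 0.222] pointing down, gripper open.
Joint ranges: [-2.96, 2.96], [-0.34, 2.1], [-1.41, 1.46], [0.24, 2.44], [-1.37, 4.51], [0.17, 1.92], [-2.96, 2.96]. Speed limits (rad/s): [2.39, 2.39, 3.14, 3.14, 3.14, 3.14, 3.14].

INTERFACE

Orientations are given as a unit quaternion [w, x, y, z].
In Python, from cell import bot, optics, sign_off gives the robot as it stands.
- The arm moves only by the tool servo_tool, never from a script. Its argument "targets" is a list that holds one entry, the list of rows, each a list of 7 numbers: the shift along the tool's x, y, z in cm, then the turn, a rotation vector about the tool's x, y, z in rad, then the finger opening in cm, from 0 to 8.54. In form: [[[dx, dy, dz, ax, ay, az, claw], ...]]. A call has 1 to 10 rows; each row shifts and turns the commanded pose from where the row before left it, along the tool's axes as they then stand; what a row does not reach is not made up. A row lasts 1/12 s, in which the tool goes at most 41.7 mm and 7.16 degrees, less where a joint would pass 70% of its speed; a pose out of reach is approached as far as the arm can. A call with a gripper value outside its range is refused whole. The fingers move at their own pace and stop on an object; "squeeze" is the grip in N (left out, the last holds). Time passes only in rows, so rows that do not move let the fingers close. It gives the time, the measured TCP pose, the force and the opening at its end, in the units of the state.
- bot.sense(): the state, without advancing time (a new reading comes with each control period).
- optics.get_image(name): name is "side" or "top"; returns the picture (400x640x3 uint8, red, green, blue); there is no depth.
- optics.camera_model(name): a dict with "K" (3x3 intrinsics, pixels), "pose" (4x4, takes a point from camera to world coordinates). Camera axes: x right, y down, z forward; pixel columns grow to the right and rows downward; lengths in m; the calibration is good to about 2 mm. A picture is of the moment at which its call begins. camera_model takes no time and is no camera call.
- sign_off(): hands the job in, once; it reports no verdict.
The state is a dict: "clock": time; "joint_positions": joint angles; "joint_vel": joint speeds; "effort": joint torques, N m; "position": TCP position; "tool_rot": TCP orientation; "contact_force": force on the tool from outside, world axes, zero at the start; "moment": the same for the moment, N m; "grip_width": finger opening in m.
Only numpy, scipy, OpenCV 4.12 (cv2) and the standard library are available. Lean on these libraries where they do the work, as an engineer would, in place of code of your own. Each camera call takes 0.05 s, during which the arm holds its last target. There are 200 camera calls.

## Working session

There is one attempt and no reset: what is moved stays moved. The work goes in short steps, Python scripts to look and compute and a tool call to move; the robot and the scene stay as the last step left them, time stands still between calls to the robot, and variables do not carry over. Pictures are saved under pics/ and viewed, about 8 in all and at most 12, crops included, and the job is handed in when it is done.

Besides the shell and the picture viewer there is one more tool, called after "Request:" as a command line: name --argument value ..., lists and objects as JSON in quotes. servo_tool: Moves the arm, as the interface text tells. Its arguments: {"type":"object","properties":{"targets":{"type":"array","items":{"type":"array","items":{"type":"array","items":{"type":"number"}}}},"squeeze":{"type":"number"}},"required":["targets"]}

```bash
mkdir -p pics; ls; python3 - <<'E'
from cell import bot, optics
import cv2,numpy as np
s=bot.sense();print(s)
for n in("side","top"):
    im=optics.get_image(n);cv2.imwrite(f"pics/{n}0.png",im[:,:,::-1]);m=optics.camera_model(n);print(n,np.round(m["K"],1).tolist(),np.round(m["pose"],3).tolist())
E
```

```text
pics
{'clock': 0.0, 'joint_positions': array([ 1.01189449,  0.47781162,  0.02233185,  1.55647444, -0.01148284,
        1.10929042, -0.08310598]), 'joint_vel': array([-0.00039873, -0.00180636,  0.00330621, -0.00072694, -0.00126398,
       -0.00068012, -0.00055133]), 'effort': array([ 7.23485828e-04, -5.96452045e+01,  1.60844665e+00, -2.81197751e+01,
        1.24697608e-02,  9.49470385e-03, -1.69559803e-05]), 'position': array([ 0.29380319, -0.60701593,  0.22100816]), 'tool_rot': array([-8.84576276e-04,  9.74700804e-01,  2.23511703e-01, -2.79996367e-04]), 'contact_force': array([ 0.64085152, -0.22857804,  0.30703006]), 'moment': array([-0.05527894, -0.00882225,  0.02406294]), 'grip_width': 0.08517694921635717}
side [[376.2, 0.0, 311.6], [0.0, 376.2, 193.4], [0.0, 0.0, 1.0]] [[-0.894, -0.251, 0.372, 0.191], [-0.449, 0.494, -0.744, 0.819], [0.003, -0.832, -0.554, 0.668], [0.0, 0.0, 0.0, 1.0]]
top [[418.8, 0.0, 321.9], [0.0, 418.8, 202.0], [0.0, 0.0, 1.0]] [[0.012, -0.996, 0.087, 0.448], [-1.0, -0.012, 0.007, 0.042], [-0.006, -0.087, -0.996, 1.47], [0.0, 0.0, 0.0, 1.0]]
```

View pics/top0.png

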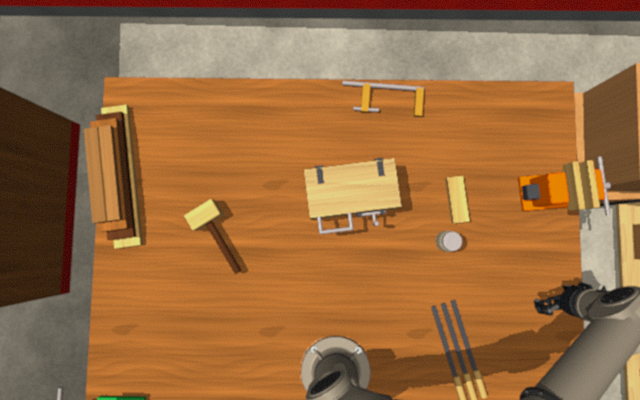

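View pics/side0.png

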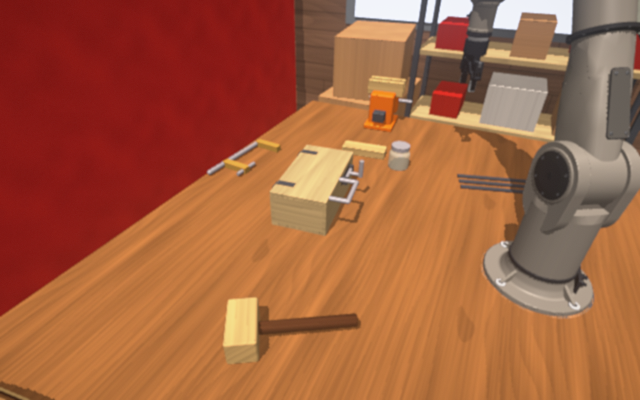

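The top view shows the lid at about (305–400, 158–218), the bar at about (320–352, 231) and the post at about (376, 215). The side view shows the chest with the bar at (345, 195). Next I measure the lid rectangle and look at a crop.

```bash
cat > h.py <<'E'
from cell import bot, optics
import cv2,numpy as np
from scipy.spatial.transform import Rotation as R
def ray(n,uv,z):
    m=optics.camera_model(n);P=np.array(m["pose"]);d=P[:3,:3]@np.linalg.inv(m["K"])@[uv[0],uv[1],1];return P[:3,3]+d*(z-P[2,3])/d[2]
def proj(n,p):
    m=optics.camera_model(n);P=np.array(m["pose"]);c=np.array(m["K"])@(P[:3,:3].T@(np.array(p)-P[:3,3]));return c[:2]/c[2]
def st():
    s=bot.sense();q=s["tool_rot"];r=R.from_quat([q[1],q[2],q[3],q[0]]);return s,r
E
python3 - <<'E'
from h import *
im=cv2.imread("pics/top0.png");hsv=cv2.cvtColor(im,cv2.COLOR_BGR2HSV)
print(hsv[190,350],hsv[260,350],hsv[231,330], hsv[200,458])
x0,y0=290,145
m=cv2.inRange(hsv,(15,40,150),(35,150,255));M=np.zeros_like(m);M[y0:235,x0:420]=m[y0:235,x0:420]
c=max(cv2.findContours(M,0,2)[0],key=cv2.contourArea);r=cv2.minAreaRect(c);b=cv2.boxPoints(r);print(r,b)
w=np.array([ray("top",p,.112) for p in b]);print(w.round(4),np.linalg.norm(np.diff(w,axis=0),axis=1))
g=cv2.inRange(hsv,(0,0,120),(180,45,255))
a=cv2.resize(im[145:245,290:480],None,fx=4,fy=4,interpolation=cv2.INTER_CUBIC)
cv2.imwrite("pics/c.png",a)
E
```

```text
[ 22 118 227] [ 14 181 179] [  6  20 193] [ 22 132 230]
((352.1975402832031, 187.81045532226562), (49.42836380004883, 92.76608276367188), 82.78573608398438) [[303.0781  169.11673]
 [395.10977 157.46713]
 [401.317   206.50418]
 [309.2853  218.15378]]
[[ 0.6734  0.1146  0.112 ]
 [ 0.7154 -0.1868  0.112 ]
 [ 0.5543 -0.2064  0.112 ]
 [ 0.5129  0.0919  0.112 ]] [0.30433859 0.16233696 0.30120798]
```

View pics/c.png

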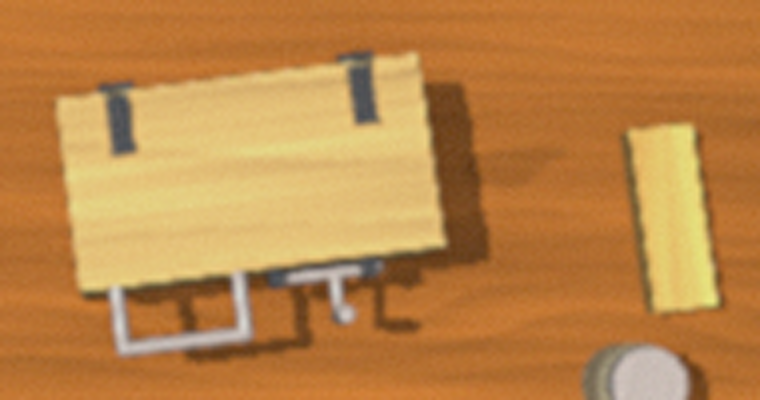

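```bash
cat >> h.py <<'E'
def f(u,v): return (290+u/4,145+v/4)
def go(target,ax):  # remaining shift in tool axes (cm) and turn (tool rotvec), tool down with y along ax
    s,r=st();y=np.array([*ax,0]);z=np.array([0,0,-1.]);x=np.cross(y,z);T=R.from_matrix(np.c_[x,y,z])
    print("cm",(r.inv().apply(target-s["position"])*100).round(2),"turn",(r.inv()*T).as_rotvec().round(3),"pos",s["position"].round(4),"F",s["contact_force"].round(1),"grip",s["grip_width"].round(4),"t",round(s["clock"],2))
E
python3 - <<'E'
from h import *
C=[ray("top",f(u,v),.112)[:2] for u,v in[(57,98),(418,55),(445,245),(80,293)]]
BL,BR,FR,FL=C; ctr=np.mean(C,axis=0)
y=(BL-BR)+(FL-FR);y/=np.linalg.norm(y);x=np.array([y[1],-y[0]])
print("sizes",[np.linalg.norm(a).round(4) for a in(BL-BR,FL-FR,BL-FL,BR-FR)],"ctr",ctr,"x",x,"y",y)
bl,br=[ray("top",f(*p),.106)[:2] for p in((122,347),(247,333))];d=bl-br;print("bar",(bl+br)/2,np.linalg.norm(d),d/np.linalg.norm(d))
print("bar pred",ctr-.13*x+.07*y)
p=ray("top",f(345,313),.133)[:2];print("post",p,"pred",ctr-.125*x-.058*y)
b=(bl+br)/2
for P in ([*b,.106],[*p,.133]): print(proj("side",P))
go(np.array([*b,.22]),x)
E
```

```text
sizes [np.float64(0.2981), np.float64(0.2989), np.float64(0.161), np.float64(0.1575)] ctr [ 0.61276814 -0.04764483] x [0.99065077 0.13642232] y [-0.13642232  0.99065077]
bar [0.47572284 0.00436402] 0.10217475891132413 [-0.12299416  0.99240739]
bar pred [0.47443398 0.00396582]
post [ 0.49817158 -0.12253736] pred [ 0.49684929 -0.12215536]
[351.93482848 191.04741849]
[361.26316598 160.49777676]Traceback (most recent call last):
  File "<stdin>", line 11, in <module>
  File "h.py", line 13, in go
    print("cm",(r.inv().apply(target-s["position"])*100).round(2),"turn",(r.inv()*T).as_rotvec().round(3),"pos",s["position"].round(4),"F",s["contact_force"].round(1),"grip",s["grip_width"].round(4),"t",round(s["clock"],2))
                                                                                                                                                                              ^^^^^^^^^^^^^^^^^^^^^
AttributeError: 'float' object has no attribute 'round'
```

```bash
sed -i 's/s\["grip_width"\].round(4)/round(s["grip_width"],4)/' h.py; cat >> h.py <<'E'
X=np.array([.9912,.131]);X/=np.linalg.norm(X);Y=np.array([-X[1],X[0]]);B=np.array([.475,.0042]);P=np.array([.4978,-.1224])
E
python3 - <<'E'
from h import *
go(np.array([*B,.22]),X); print(st()[1].as_matrix().round(3))
E
```

```text
cm [ 42.94 -47.13   0.19] turn [-2.000e-03 -1.000e-03 -1.251e+00] pos [ 0.2938 -0.6071  0.2211] F [0.3 1.  0.8] grip 0.0857 t 0.1
[[ 0.9    0.436 -0.001]
 [ 0.436 -0.9    0.001]
 [-0.    -0.002 -1.   ]]
```

Request:
servo_tool --targets '[[[2.6,-2.9,0,0,0,0,8.5],[2.6,-2.9,0,0,0,0,8.5],[2.6,-2.9,0,0,0,0,8.5],[2.6,-2.9,0,0,0,0,8.5],[2.6,-2.9,0,0,0,0,8.5],[2.6,-2.9,0,0,0,0,8.5],[2.6,-2.9,0,0,0,0,8.5],[2.6,-2.9,0,0,0,0,8.5]]]'

```text
clock: 0.77
position: [0.3801, -0.3062, 0.2218]
tool_rot: [-0.0, 0.975, 0.223, -0.0]
contact_force: [0.7, -0.1, -0.6]
grip_width: 0.0846
```

Request:
servo_tool --targets '[[[0,0,0,0,0,-0.12,5.5],[0,0,0,0,0,-0.12,5.5],[0,0,0,0,0,-0.12,5.5],[0,0,0,0,0,-0.12,5.5],[0,0,0,0,0,-0.12,5.5],[0,0,0,0,0,-0.12,5.5],[0,0,0,0,0,-0.12,5.5],[0,0,0,0,0,-0.12,5.5],[0,0,0,0,0,-0.12,5.5],[0,0,0,0,0,-0.12,5.5]]]'

```text
clock: 1.6
position: [0.3799, -0.308, 0.2217]
tool_rot: [-0.0, 0.676, 0.737, -0.0]
contact_force: [-0.2, -0.3, 0.6]
grip_width: 0.0551
```

```bash
python3 -c "
from h import *
go(np.array([*B,.19]),X);print(st()[0]['joint_positions'].round(2))"
```

```text
cm [30.28 12.15  3.18] turn [-0.001 -0.    -0.046] pos [ 0.3799 -0.308   0.2217] F [-0.2 -0.3  0.6] grip 0.0551 t 1.6
[ 0.78  0.19 -0.26  1.97  0.06  0.99  0.58]
```

Request:
servo_tool --targets '[[[3.4,1.4,0.3,0,0,-0.046,5.5],[3.4,1.2,0.3,0,0,0,5.5],[3.4,1.2,0.3,0,0,0,5.5],[3.4,1.2,0.3,0,0,0,5.5],[3.4,1.2,0.3,0,0,0,5.5],[3.4,1.2,0.3,0,0,0,5.5],[3.4,1.2,0.3,0,0,0,5.5],[3.4,1.2,0.3,0,0,0,5.5],[2.5,0.8,0.3,0,0,0,5.5],[0,0,0,0,0,0,5.5]]]'

```text
clock: 2.43
position: [0.4501, 0.0053, 0.1949]
tool_rot: [-0.001, 0.658, 0.753, 0.001]
contact_force: [0.3, 0.7, 0.4]
grip_width: 0.0549
```

```bash
python3 -c "
from h import *
go(np.array([*B,.19]),X);print(st()[0]['joint_positions'].round(2))
t=optics.get_image('top')[:,:,::-1][145:275,290:420];s=optics.get_image('side')[:,:,::-1][100:250,280:430]
cv2.imwrite('pics/a.png',np.hstack([cv2.resize(t,(400,400)),cv2.resize(s,(400,400))]))"
```

```text
cm [-0.45  2.45  0.49] turn [ 0.001 -0.002  0.003] pos [0.4501 0.0053 0.1949] F [0.3 0.7 0.4] grip 0.0549 t 2.43
[ 0.33  0.18 -0.53  2.07  0.11  0.92 -0.12]
```

View pics/a.png

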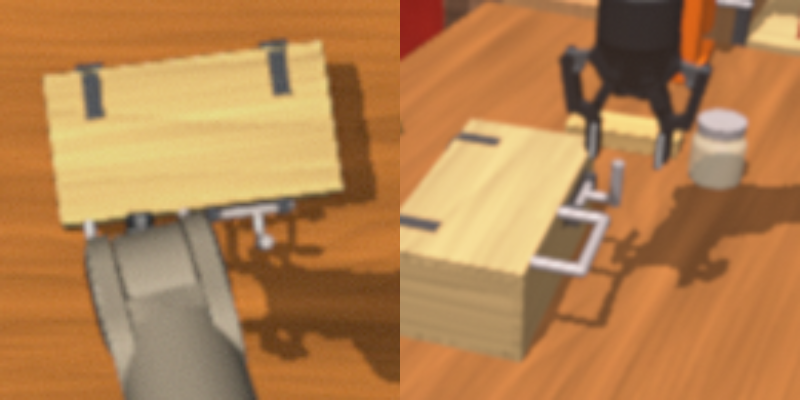

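Request:
servo_tool --targets '[[[-0.45,2.45,0.5,0,0,0,5.0],[0,0,0,0,0,0,5.0],[0,0,2.0,0,0,0,5.0],[0,0,2.0,0,0,0,5.0],[0,0,2.0,0,0,0,5.0],[0,0,1.2,0,0,0,5.0],[0,0,0.6,0,0,0,5.0],[0,0,0,0,0,0,5.0]]]'

```text
clock: 3.2
position: [0.4734, -0.0034, 0.1108]
tool_rot: [-0.001, 0.662, 0.75, -0.001]
contact_force: [-0.0, 0.1, 0.9]
grip_width: 0.0502
```

```bash
python3 -c "
from h import *
go(np.array([*B,.112]),X)
s=optics.get_image('side')[:,:,::-1][120:240,280:440]
cv2.imwrite('pics/b.png',cv2.resize(s,(640,480)))"
```

```text
cm [ 0.73  0.25 -0.12] turn [-0.003  0.    -0.007] pos [ 0.4734 -0.0034  0.1108] F [-0.   0.1  0.9] grip 0.0502 t 3.2
```

View pics/b.png

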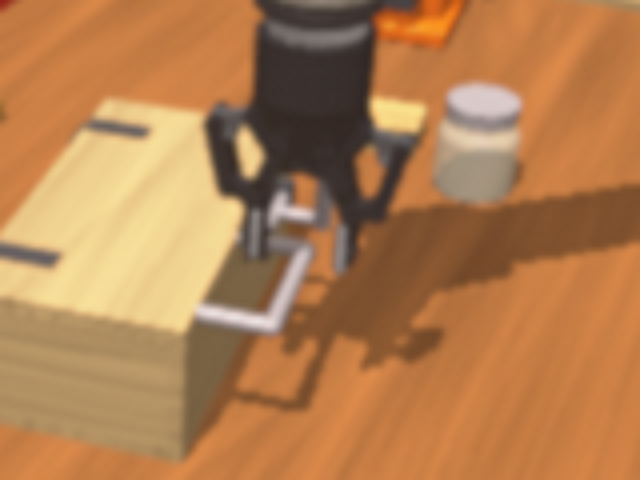

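```bash
python3 -c "
from h import *
s,r=st();p=s['position'];print(s['joint_positions'])
k=lambda q:((proj('side',q)-[280,120])*4).round(0)
print('tcp',k(p),'tips',[k(p+r.apply([0,j*.03,.022])) for j in(1,-1)])
for a in(-.05,0,.05): print(k([*(B+a*Y),.106]))
print('post top',k([*P,.133]))"
```

```text
[ 0.28396568  0.33966583 -0.48067773  2.09863807  0.22721499  0.75357034
 -0.2157519 ]
tcp [294. 272.] tips [array([250., 291.]), array([335., 307.])]
[306. 248.]
[289. 284.]
[270. 324.]
post top [325. 162.]
```

The side crop shows the fingers straddling the bar, with tips at about (257, 255) and (345, 270). They look slightly high of prediction. I centre along the bar, go a touch lower and close. The grip width will show whether the bar is held.

Request:
servo_tool --targets '[[[0.7,0.2,0.4,0,0,0,5.0],[0,0,0,0,0,0,5.0],[0,0,0,0,0,0,0.5],[0,0,0,0,0,0,0.5],[0,0,0,0,0,0,0.5],[0,0,0,0,0,0,0.5],[0,0,0,0,0,0,0.5],[0,0,0,0,0,0,0.5],[0,0,0,0,0,0,0.5]]]' --squeeze 30

```text
clock: 4.0
position: [0.4757, 0.0051, 0.108]
tool_rot: [0.0, 0.661, 0.75, 0.0]
contact_force: [0.8, 0.7, -0.8]
grip_width: 0.005
```

```bash
python3 -c "
from h import *
go(np.array([*B,.112]),X)
s=optics.get_image('side')[:,:,::-1][120:240,280:440]
cv2.imwrite('pics/b2.png',cv2.resize(s,(640,480)))"
```

```text
cm [-0.08 -0.08 -0.4 ] turn [ 0.     0.    -0.006] pos [0.4757 0.0051 0.108 ] F [ 0.8  0.7 -0.8] grip 0.005 t 4.0
```

View pics/b2.png

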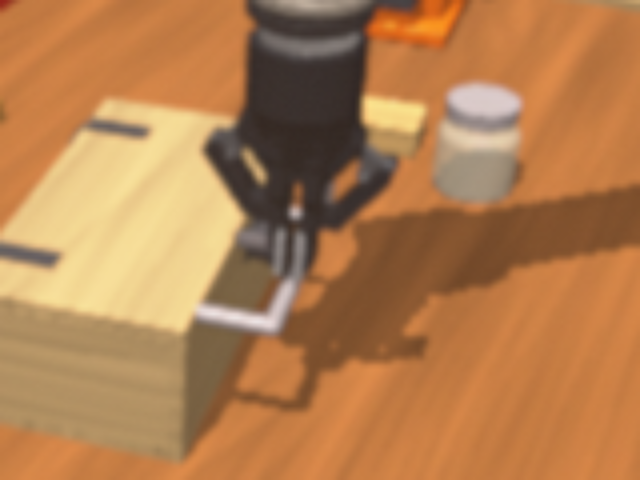

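The fingers shut to 5 mm without contact, so they missed the bar: the tips, at crop (290, 276), sit above it. I compute the tip height from this view.

```bash
python3 -c "
from h import *
s,r=st();p=s['position'];print(r.as_matrix().round(3))
uv=(280+290/4,120+276/4)
for z in(.08,.09,.1,.11,.12,.13): print(z,ray('side',uv,z).round(4))
k=lambda q:((proj('side',q)-[280,120])*4).round(0)
for d in(-.02,0,.025): print(d,k(p+[0,0,-d]))
"
```

```text
[[-0.126  0.992  0.   ]
 [ 0.992  0.126 -0.   ]
 [-0.     0.    -1.   ]]
0.08 [ 0.4914 -0.0441  0.08  ]
0.09 [ 0.4863 -0.0294  0.09  ]
0.1 [ 0.4812 -0.0147  0.1   ]
0.11 [ 0.4761 -0.      0.11  ]
0.12 [0.471  0.0147 0.12  ]
0.13 [0.4659 0.0293 0.13  ]
-0.02 [289. 257.]
0 [288. 282.]
0.025 [285. 313.]
```

```bash
python3 -c "
from h import *
p=np.array([.2938,-.607,.221])
for d in(-.03,0,.03): print(d,proj('side',p-[0,0,d]).round(1),proj('top',p-[0,0,d]).round(1))
a=cv2.imread('pics/side0.png')[40:140,420:520];b=cv2.imread('pics/top0.png')[260:340,520:620]
cv2.imwrite('pics/d.png',np.hstack([cv2.resize(a,(400,400)),cv2.resize(b,(400,400)[:1]+(400,))]))
"
```

```text
-0.03 [466.3  85. ] [551.  295.4]
0 [464.3  93.3] [545.5 294. ]
0.03 [462.5 101.4] [540.3 292.7]
```

View pics/d.png

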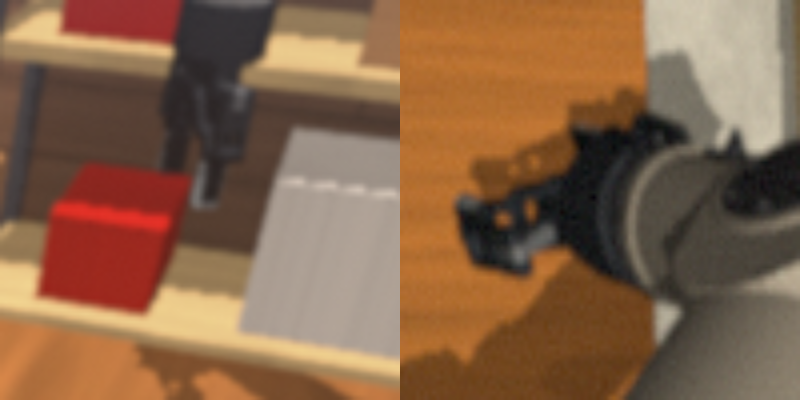

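```bash
cat >> h.py <<'E'
def tri(a,b):
    A=np.zeros((3,3));v=np.zeros(3)
    for n,uv in(("side",a),("top",b)):
        o=ray(n,uv,0);d=ray(n,uv,.5)-o;d/=np.linalg.norm(d);Q=np.eye(3)-np.outer(d,d);A+=Q;v+=Q@o
    x=np.linalg.solve(A,v);return x.round(4),proj("side",x)-a,proj("top",x)-b
E
python3 -c "
from h import *
print(tri((467,87),(543.7,307)))
from cv2 import imread
b=cv2.imread('pics/top0.png');
# near fingertip pads individually
print('A',tri((470.7,92),(536,304)),'B',tri((470.7,92),(549,312)))
print(ray('top',(335,372),.0), ray('side',(543,270),0))
"
```

```text
(array([ 0.2749, -0.5792,  0.256 ]), array([ 4.16796819, -0.42273048]), array([-1.29846311, -4.78947298]))
A (array([ 0.2696, -0.5678,  0.2413]), array([ 0.6422585, -0.0509559]), array([-0.17874791, -0.72572206])) B (array([ 0.2592, -0.6053,  0.2332]), array([ 4.61698492, -0.47754837]), array([-1.45212126, -5.31866329]))
[-0.00414964  0.00082483  0.        ] [-0.02024926 -0.03195789  0.        ]
```

Request:
servo_tool --targets '[[[0,0,0,0,0,0,5.0],[0,0,0,0,0,0,5.0],[0,0,0,0,0,0,5.0],[0,0,0,0,0,0,5.0],[0,0,0.4,0,0,0,5.0],[0,0,0.4,0,0,0,5.0],[0,0,0.2,0,0,0,5.0],[0,0,0,0,0,0,5.0]]]'

```text
clock: 4.72
position: [0.4751, 0.0051, 0.0973]
tool_rot: [-0.0, 0.661, 0.75, -0.0]
contact_force: [-0.5, 0.2, -0.7]
grip_width: 0.0501
```

Request:
servo_tool --targets '[[[0,0,0.4,0,0,0,5.0],[0,0,0.4,0,0,0,5.0],[0,0,0.4,0,0,0,5.0],[0,0,0.3,0,0,0,5.0],[0,0,0,0,0,0,5.0]]]'

```text
clock: 5.13
position: [0.4751, 0.0051, 0.0822]
tool_rot: [-0.0, 0.661, 0.75, -0.0]
contact_force: [0.8, -0.1, 0.1]
grip_width: 0.05
```

```bash
python3 -c "
from h import *
go(np.array([*B,.112]),X)
s=optics.get_image('side')[:,:,::-1][120:240,280:440];cv2.imwrite('pics/b3.png',cv2.resize(s,(640,480)))
"
```

```text
cm [-0.09 -0.03 -2.98] turn [-0.001 -0.    -0.005] pos [0.4751 0.0051 0.0822] F [ 0.8 -0.1  0.1] grip 0.05 t 5.13
```

View pics/b3.png

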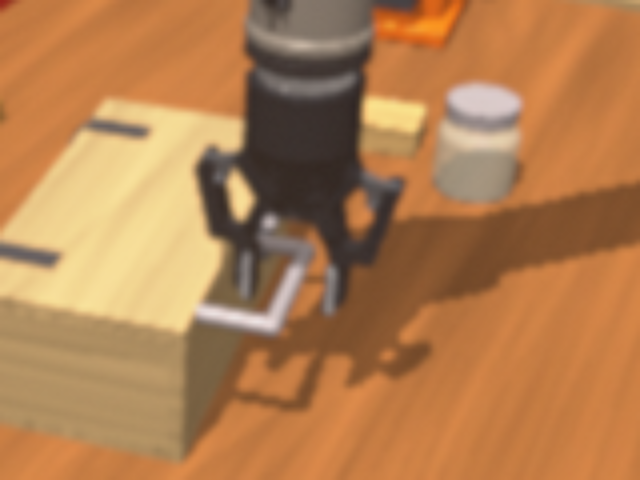

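The tips at crop (245, 295) and (333, 312) now match the pose intended for the grasp, so the reported TCP sits about 30 mm below the real one. Closing now.

Request:
servo_tool --targets '[[[0,0,0,0,0,0,0.5],[0,0,0,0,0,0,0.5],[0,0,0,0,0,0,0.5],[0,0,0,0,0,0,0.5],[0,0,0,0,0,0,0.5],[0,0,0,0,0,0,0.5]]]' --squeeze 35

```text
clock: 5.68
position: [0.4757, 0.0051, 0.0832]
tool_rot: [0.0, 0.661, 0.75, -0.0]
contact_force: [-1.3, 1.1, 4.4]
grip_width: 0.0107
```

Request:
servo_tool --targets '[[[0,0,-0.15,0,0,0,0.5],[0,0,-0.15,0,0,0,0.5],[0,0,-0.15,0,0,0,0.5],[0,0,0,0,0,0,0.5]]]'

```text
clock: 6.02
position: [0.4758, 0.0052, 0.0877]
tool_rot: [0.0, 0.661, 0.75, 0.0]
contact_force: [1.1, 0.2, -2.5]
grip_width: 0.0105
```

Request:
servo_tool --targets '[[[0,0,-0.15,0,0,0,0.5],[0,0,-0.15,0,0,0,0.5],[0,0,0,0,0,0,0.5]]]'

```text
clock: 6.27
position: [0.476, 0.0052, 0.0908]
tool_rot: [0.0, 0.661, 0.75, 0.0]
contact_force: [2.3, -0.4, -2.8]
grip_width: 0.0104
```

Request:
servo_tool --targets '[[[0,0,-0.15,0,0,0,0.5],[0,0,-0.15,0,0,0,0.5],[0,0,0,0,0,0,0.5]]]'

```text
clock: 6.52
position: [0.4762, 0.0052, 0.0939]
tool_rot: [0.0, 0.661, 0.75, 0.0]
contact_force: [3.4, -0.1, -2.4]
grip_width: 0.0103
```

Request:
servo_tool --targets '[[[0,0,-0.15,0,0,0,0.5],[0,0,-0.15,0,0,0,0.5],[0,0,0,0,0,0,0.5]]]'

```text
clock: 6.77
position: [0.4764, 0.0052, 0.0969]
tool_rot: [0.0, 0.661, 0.75, 0.001]
contact_force: [5.0, 0.1, -2.5]
grip_width: 0.0106
```

Request:
servo_tool --targets '[[[0,0.08,-0.15,0,0,0,0.5],[0,0.04,-0.15,0,0,0,0.5],[0,0.02,-0.15,0,0,0,0.5],[0,0.02,-0.15,0,0,0,0.5],[0,0,0,0,0,0,0.5]]]'

```text
clock: 7.18
position: [0.477, 0.0053, 0.1027]
tool_rot: [-0.0, 0.661, 0.75, -0.0]
contact_force: [2.8, 0.2, -3.2]
grip_width: 0.0105
```

Request:
servo_tool --targets '[[[0,0.02,-0.15,0,0,0,0.5],[0,0.02,-0.15,0,0,0,0.5],[0,0.02,-0.15,0,0,0,0.5],[0,0,0,0,0,0,0.5]]]'

```text
clock: 7.52
position: [0.4775, 0.0054, 0.1071]
tool_rot: [-0.0, 0.661, 0.75, -0.0]
contact_force: [1.8, 0.2, -3.9]
grip_width: 0.0103
```

Request:
servo_tool --targets '[[[0,0.03,-0.15,0,0,0,0.5],[0,0.03,-0.15,0,0,0,0.5],[0,0.03,-0.15,0,0,0,0.5],[0,0,0,0,0,0,0.5]]]'

```text
clock: 7.85
position: [0.4782, 0.0055, 0.1116]
tool_rot: [-0.0, 0.661, 0.75, -0.0]
contact_force: [-0.5, 0.9, -3.2]
grip_width: 0.0107
```

Request:
servo_tool --targets '[[[0,0.03,-0.15,0,0,0,0.5],[0,0.03,-0.15,0,0,0,0.5],[0,0.03,-0.15,0,0,0,0.5],[0,0,0,0,0,0,0.5]]]'

```text
clock: 8.18
position: [0.479, 0.0056, 0.116]
tool_rot: [-0.0, 0.661, 0.75, -0.001]
contact_force: [-3.2, 1.0, -2.1]
grip_width: 0.0109
```

```bash
python3 -c "
from h import *
go(np.array([*B,.112]),X)
s=optics.get_image('side')[:,:,::-1][100:250,260:460];cv2.imwrite('pics/b4.png',cv2.resize(s,(640,480)))
"
```

```text
cm [-0.09 -0.41  0.41] turn [-0.001  0.    -0.005] pos [0.479  0.0056 0.116 ] F [-3.2  1.  -2.1] grip 0.0109 t 8.18
```

View pics/b4.png

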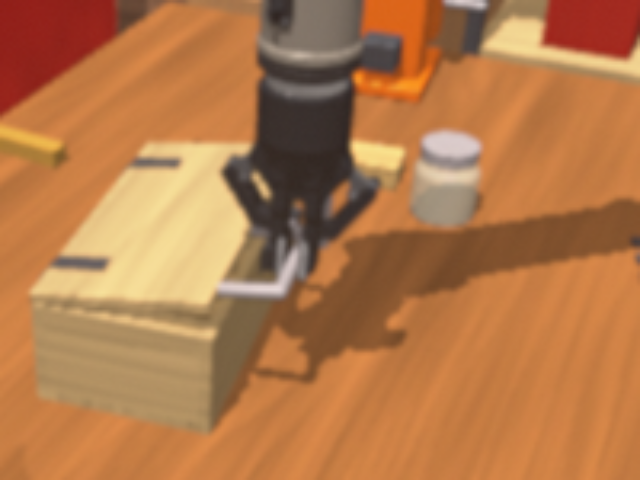

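The side crop shows the lid open by about 9°: its front edge is lifted at (215, 305) and the bar is held at (290, 260). The bar has risen 33 mm (0.157 rad), more than the largest play, at only 2–4 N. So the lid is free and I raise it along its arc.

Request:
servo_tool --targets '[[[0,0.02,-0.43,0,0,0,0.5],[0,0.08,-0.43,0,0,0,0.5],[0,0.11,-0.43,0,0,0,0.5],[0,0.12,-0.43,0,0,0,0.5],[0,0.13,-0.42,0,0,0,0.5],[0,0.14,-0.42,0,0,0,0.5],[0,0,0,0,0,0,0.5]]]'

```text
clock: 8.82
position: [0.4854, 0.0064, 0.1423]
tool_rot: [-0.0, 0.661, 0.75, -0.0]
contact_force: [-4.6, 0.9, -1.2]
grip_width: 0.0107
```

Request:
servo_tool --targets '[[[0,0.14,-0.41,0,0,0,0.5],[0,0.15,-0.41,0,0,0,0.5],[0,0.16,-0.41,0,0,0,0.5],[0,0.16,-0.41,0,0,0,0.5],[0,0.17,-0.41,0,0,0,0.5],[0,0.18,-0.4,0,0,0,0.5],[0,0,0,0,0,0,0.5]]]'

```text
clock: 9.4
position: [0.4944, 0.0077, 0.1667]
tool_rot: [-0.001, 0.661, 0.75, -0.001]
contact_force: [-7.9, 0.5, 0.2]
grip_width: 0.0107
```

Request:
servo_tool --targets '[[[0,0.08,-0.39,0,0,0,0.5],[0,0.14,-0.39,0,0,0,0.5],[0,0.19,-0.39,0,0,0,0.5],[0,0.21,-0.39,0,0,0,0.5],[0,0.22,-0.38,0,0,0,0.5],[0,0.23,-0.38,0,0,0,0.5],[0,0,0,0,0,0,0.5]]]'

```text
clock: 9.98
position: [0.5065, 0.0094, 0.1902]
tool_rot: [0.0, 0.661, 0.75, 0.0]
contact_force: [-1.5, 3.2, -2.0]
grip_width: 0.0106
```

Request:
servo_tool --targets '[[[0,0.22,-0.36,0,0,0,0.5],[0,0.23,-0.36,0,0,0,0.5],[0,0.25,-0.36,0,0,0,0.5],[0,0.26,-0.36,0,0,0,0.5],[0,0.27,-0.35,0,0,0,0.5],[0,0.28,-0.34,0,0,0,0.5],[0,0,0,0,0,0,0.5]]]'

```text
clock: 10.57
position: [0.5207, 0.0113, 0.2114]
tool_rot: [-0.0, 0.661, 0.75, -0.0]
contact_force: [-4.5, 3.5, 0.6]
grip_width: 0.0108
```

Request:
servo_tool --targets '[[[0,0.2,-0.34,0,0,0,0.5],[0,0.25,-0.33,0,0,0,0.5],[0,0.29,-0.32,0,0,0,0.5],[0,0.3,-0.32,0,0,0,0.5],[0,0.31,-0.31,0,0,0,0.5],[0,0.31,-0.31,0,0,0,0.5],[0,0,0,0,0,0,0.5],[0,0,0,0,0,0,0.5]]]'

```text
clock: 11.23
position: [0.5371, 0.0136, 0.2305]
tool_rot: [-0.0, 0.661, 0.75, -0.0]
contact_force: [-4.8, 4.8, -0.1]
grip_width: 0.0104
```

```bash
python3 -c "
from h import *
go(np.array([*B,.112]),X)
t=optics.get_image('top')[:,:,::-1][145:275,290:420];s=optics.get_image('side')[:,:,::-1][90:240,260:410]
cv2.imwrite('pics/e.png',np.hstack([cv2.resize(t,(400,400)),cv2.resize(s,(400,400))]))
for th in(.6,.7,.785,.87):
  # lid's outer left edge: hinge (80,150) to front edge, underside at chest-top height
  h=B+.21*X+.08*Y;c=[(proj('side',[*(h-X*(.16*np.cos(th)+a)),.1+.16*np.sin(th)])-[260,90])*400/150 for a in(0,)]
  print(th,c, (proj('side',[*h,.1])-[260,90])*400/150)
"
```

```text
cm [-0.15 -6.27 11.86] turn [-0.001 -0.001 -0.005] pos [0.5371 0.0136 0.2305] F [-4.8  4.8 -0.1] grip 0.0104 t 11.23
0.6 [array([149.25239681, 223.15537447])] [ 25.46410308 277.57304161]
0.7 [array([139.49189865, 209.56400494])] [ 25.46410308 277.57304161]
0.785 [array([130.13832332, 198.50104738])] [ 25.46410308 277.57304161]
0.87 [array([119.89572739, 188.0031597 ])] [ 25.46410308 277.57304161]
```

View pics/e.png

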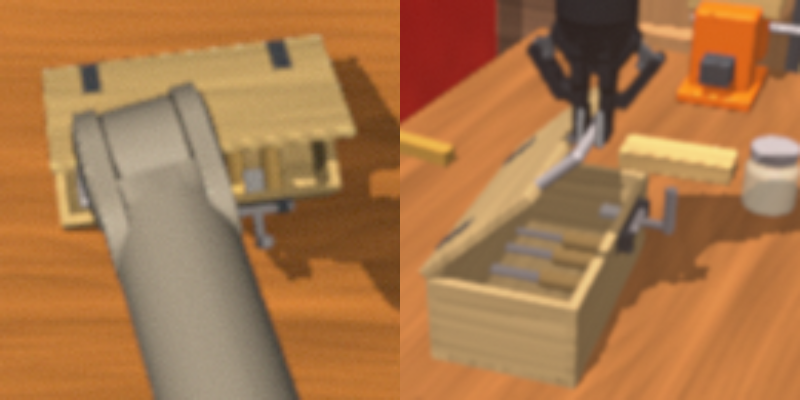

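The lid is about half way up. Its near front corner is at side crop (540, 188); I predicted (530, 198) for 0.785 rad. The chisels are exposed, and the bolt and bystanders look undisturbed. I ease the residual sideways force, hold, then check.

Request:
servo_tool --targets '[[[0.05,-0.06,0,0,0,0,0.5],[0,0,0,0,0,0,0.5],[0,0,0,0,0,0,0.5],[0,0,0,0,0,0,0.5],[0,0,0,0,0,0,0.5],[0,0,0,0,0,0,0.5],[0,0,0,0,0,0,0.5],[0,0,0,0,0,0,0.5],[0,0,0,0,0,0,0.5],[0,0,0,0,0,0,0.5]]]'

```text
clock: 12.17
position: [0.5365, 0.0135, 0.2299]
tool_rot: [-0.0, 0.661, 0.75, -0.0]
contact_force: [-1.8, 5.1, -1.5]
grip_width: 0.0103
```

```bash
python3 -c "
from h import *
go(np.array([*B,.112]),X)
a=cv2.imread('pics/side0.png').astype(int);s=optics.get_image('side')[:,:,::-1].astype(int)
for n,(x0,x1,y0,y1) in dict(mallet=(220,360,295,365),jar=(392,412,142,160)).items(): print(n,abs(a-s)[y0:y1,x0:x1].mean())
from cell import sign_off
print(bot.sense()['joint_vel'].round(3));sign_off()"
```

```text
cm [-0.15 -6.21 11.8 ] turn [-0.    -0.    -0.005] pos [0.5365 0.0135 0.2299] F [-1.8  5.1 -1.5] grip 0.0103 t 12.17
mallet 4.683809523809524
jar 9.954629629629629
[ 0.    -0.001  0.001 -0.    -0.001 -0.     0.001]
the job is handed in; nothing more can be done
```

The lid is held about half way up, at roughly 0.79 rad, and I handed the job in at 12.2 s. I left the bolt alone and tugged gently on the bar. It came up freely past 33 mm (0.157 rad), beyond the largest play a caught lid could have, at about 2–5 N. It was not caught, so I just went on raising it without touching the bolt.

**Last checks:**
- **Lid angle:** the bar's rise gives about 0.79 rad, and the side view agreed to within about 10 crop pixels (4 image pixels).
- **Grip:** the arm was at rest with a 35 N grip and about 5 N of residual force on the tool, mostly sideways.
- **Other things:** the mallet looked unchanged. The jar stood in its place in the pictures, though its image difference was a little higher (10 against 5 grey levels), which I put down to the arm's shadow. The offcut I only checked by eye.

**What disagreed:**
- **Tool height:** the reported tool height read about 30 mm lower than the cameras showed. My first closing therefore shut just above the bar without touching it; I went 26 mm lower and gripped it.
- **Grip width:** the gripper read 10.3–10.9 mm on the 12 mm bar, but it held without slipping.

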